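# Put the conservator's scraper and spatula back in the slotted rack

## Task

Put both hand tools away in the wooden slotted rack: slide the blue-handled scraper blade first into the wide lower slot (between the blue strips) and the red-handled spatula blade first into the narrow upper slot (between the red strips), each pushed fully home until the front of its handle meets the rack, and let go. Do not shift or tip the bottle, the beaker or the jar.

Things in the scene. Friction and masses are not known exactly. Their poses are not given: they have to be found in the camera images.
- rack: Fixed block of pale wood, 120 deep (x), 100 wide (y), 122 mm high. Origin: centre of its underside on the table, z up. Its front face, with two horizontal slots one above the other, is at x = -60 mm and looks along its own -x; tools slide in along +x and their handles stay outside, one above the other. A red and a blue stripe on its top run along the front edge.
- lower_slot (a point): Centre of the mouth of the lower slot, on the rack's front face, 54.5 mm above the table; axes as the rack's (x points into the slot). The slot is 62 mm wide, 9 mm high (z = 50 to 59 mm) and 100 mm deep, between blue strips.
- upper_slot (a point): Centre of the mouth of the upper slot, on the rack's front face, 104.5 mm above the table; axes as the rack's. The slot is 33 mm wide, 9 mm high (z = 100 to 109 mm) and 100 mm deep, between red strips.
- scraper: Scraper with a blue plastic handle, broad steel blade, about 110 g, lying flat on its handle. Handle 120 long, 24 wide, 16 thick; blade 90 long, 4 thick, at the handle's mid-thickness, 20 mm wide for 22 mm, then 56 wide. Origin: centre of the handle's underside; x runs to the blade tip, z up. Handle ends at x = 60 mm, tip at x = 150, blade mid-plane at z = 8; centre of mass near x = 30.
- scraper_tip (a point): Middle of the scraper's blade tip, 150 mm ahead of the scraper's origin.
- spatula: Spatula with a red plastic handle, narrow steel blade, about 80 g, lying flat on its handle. Handle 120 long, 24 wide, 16 thick; blade 90 long, 4 thick, at the handle's mid-thickness, 26 mm wide, the last 12 mm 18 wide. Origin: centre of the handle's underside; x runs to the blade tip, z up. Handle ends at x = 60 mm, tip at x = 150, blade mid-plane at z = 8; centre of mass near x = 30.
- spatula_tip (a point): Middle of the spatula's blade tip, 150 mm ahead of the spatula's origin.
- bottle: Bystander: loose amber bottle, 60 mm across, 160 mm high, standing beside the space in front of the rack. Origin: centre of its underside.
- beaker: Bystander: loose open green glass beaker, 70 mm across the rim, 90 mm high, on the other side of the space in front of the rack. Origin: centre of its underside.
- jar: Bystander: loose white jar with black lid, 60 mm across, 85 mm high, between the tools and the rack. Origin: centre of its underside.
Not all that is in view belongs to the job. Of the things shaped like the scraper, the blue one is meant.

How it is judged (in metres and radians):
At the end, for the whole second after the job is handed in: Scraper blade in the lower slot and spatula blade in the upper slot, each tip within 12 mm sideways and 7 mm in height of its slot's centre line, pushed to within 8 mm of the handle meeting the rack's face, tool axis within 0.15 rad of the rack's, both at rest and released (x of scraper_tip in the frame of rack between 0.022 and 0.045 m and y of scraper_tip in the frame of rack between -0.012 and 0.012 m and z of scraper_tip in the frame of rack between 0.0475 and 0.0615 m and angle between the x axis of each of scraper, spatula and the x axis of rack, either way round below 0.15 rad and linear speed of each of scraper, spatula below 0.02 m/s and x of spatula_tip in the frame of rack between 0.022 and 0.045 m and y of spatula_tip in the frame of rack between -0.012 and 0.012 m and z of spatula_tip in the frame of rack between 0.0975 and 0.1115 m); the robot touches nothing.
It fails at once if the bottle is shifted by more than 20 mm or tipped (distance of bottle from where it was at the start of the episode above 0.02 m or angle between bottle's own z axis and vertical above 0.3 rad).
It fails at once if the beaker is shifted by more than 20 mm or tipped (distance of beaker from where it was at the start of the episode above 0.02 m or angle between beaker's own z axis and vertical above 0.3 rad).
It fails at once if the jar is shifted by more than 20 mm or tipped (distance of jar from where it was at the start of the episode above 0.02 m or angle between jar's own z axis and vertical above 0.3 rad).
It also fails if it takes over 66 s, if anything falls off the work surface, if the arm or the gripper's body presses on something with over 40 N, if the wrist force passes 120 N, or if a joint passes its speed limit or range.

## Robot

A 6-joint arm with a two-finger parallel gripper is mounted at the origin on the work surface. World frame = base frame: x ahead of the robot, y to its left, z up, the work surface at z = 0. Lengths are in mm, angles in rad, forces in N, time in s.
With the tool pointing down it reaches from about 250 to 725 mm from the base axis. Payload 9.7 kg.
Tool frame: the origin (TCP) lies at the very end of the fingers, on their centre line; the grasp point (between the pads) lies r.grip_depth behind it (r.grip_depth is the distance from the TCP to the grasp point, in mm); z points along the fingers, y is the line along which they close (so a half turn about z gives the same grasp; the last joint's range is limited). The gripper opens to 85 mm and grips with 20 to 120 N. Pads are 22 mm wide; open, the fingers measure 114 mm over their backs; the gripper's body (76 mm by 85 mm) begins 54 mm behind the grasp point. The pads swing forward as they close: fully open they stand 13 mm farther back than shut.
Start: joints at [1.232, 0.087, 0.176, 1.66, 0, 1.571], TCP at [182.793, 518.733, 231.284] pointing down, gripper open.
Joint ranges: [-3.13, 3.13], [-0.85, 1.81], [-1.15, 1.24], [-2.2, 2.28], [-1.44, 1.52], [-3.14, 3.14]. Speed limits (rad/s): [2.22, 2.22, 2.57, 3.14, 3.14, 3.14].

## Interface

Orientations are given as a 3x3 rotation matrix whose columns are the frame's x, y, z axes.
In Python, from bench import r, gripper_to, eyes, sign_off gives the robot as it stands. Calls block until the motion is done:
- r.goto(position, orientation): joint-space move of the TCP to a pose.
- r.servo_line(position, max_speed=150, rotation=None, contact_N=None): straight line of the TCP; rotation=None keeps the orientation; max_speed is the mean speed in mm/s. With contact_N (N) it stops when the force on the tool has changed by that much, and returns True; else False.
- r.goto_joints(angles): joint-space move.
- gripper_to(opening): opening from 0.0 (shut) to 1.0 (fully open); the grip force is fixed at half the most; returns when the fingers have stopped.
- r.hold(seconds).
- r.solve_ik(position, orientation): joint angles nearest the present ones, or None.
- r.read_state(): the state.
- eyes.read_camera(name): name is "side" or "top" or "wrist"; returns the picture (480x640x3 uint8, blue, green, red); there is no depth.
- eyes.get_calibration(name): a dict with "K" (3x3 intrinsics, pixels), "dist" ([k1, k2, p1, p2, k3] as OpenCV has them; the pictures are not rectified), "eye" and "rotation" of the camera in the world. Camera axes: x right, y down, z forward; pixel columns grow to the right and rows downward; lengths in mm; the calibration is good to about 2 mm. A picture is of the moment at which its call begins: read the wrist's pose just before it. get_calibration takes no time and is no camera call; for the wrist camera it gives the pose at the moment of the call.
A pose or a line that the arm cannot do raises r.Unreachable and nothing moves.
- sign_off(): hands the job in; it is judged then, once.
The state is a dict: "t": time; "joint_positions": joint angles; "qvel": joint speeds; "tau": joint torques, N m; "tcp_pos": TCP position; "tcp_rot": TCP orientation; "wrist_force": force on the tool from outside, world axes, zero at the start; "ft_torque": the same for the moment, N m; "grip_width": opening from 0.0 (shut) to 1.0 (fully open); "grasp_force": force on a finger pad.
Only numpy, scipy, OpenCV 4.12 (cv2) and the standard library are available. Lean on these libraries where they do the work, as an engineer would, in place of code of your own. Each camera call takes 0.05 s, during which the arm holds its last target. There are 200 camera calls.

## Working session

There is one attempt and no reset: what is moved stays moved. The work goes in short steps, each a Python script; the robot and the scene stay as the last script left them, time stands still between calls to the robot, and variables do not carry over. Pictures are saved under pics/ and viewed, at most 10 in all, crops included, and the job is handed in when it is done.

```bash
mkdir -p pics; ls
python3 - <<'E'
from bench import r, eyes
import cv2,numpy as np
for n in ("top","side"):
    cv2.imwrite(f"pics/{n}0.png",eyes.read_camera(n)); c=eyes.get_calibration(n); print(n,{k:np.round(v,3).tolist() for k,v in c.items()})
c=eyes.get_calibration("wrist");print({k:np.round(v,3).tolist() for k,v in c.items()})
s=r.read_state();print(s["t"],r.grip_depth,np.round(s["tcp_rot"],3).tolist())
E
```

```text
pics
top {'K': [[613.509, 0.0, 324.682], [0.0, 613.509, 241.142], [0.0, 0.0, 1.0]], 'dist': [-0.062, 0.0, 0.0, 0.0, 0.0], 'eye': [255.784, 44.679, 1428.968], 'rotation': [[0.008, -0.988, 0.153], [-1.0, -0.009, -0.003], [0.004, -0.153, -0.988]]}
side {'K': [[529.429, 0.0, 318.282], [0.0, 529.429, 240.503], [0.0, 0.0, 1.0]], 'dist': [-0.15, 0.0, 0.0, 0.0, 0.0], 'eye': [40.668, -723.057, 725.719], 'rotation': [[0.892, -0.272, 0.361], [-0.452, -0.513, 0.73], [-0.014, -0.814, -0.581]]}
{'K': [[378.624, 0.0, 315.786], [0.0, 378.624, 245.337], [0.0, 0.0, 1.0]], 'dist': [-0.082, 0.0, 0.0, 0.0, 0.0], 'eye': [117.881, 542.396, 373.495], 'rotation': [[0.333, 0.907, 0.258], [0.943, -0.319, -0.093], [-0.002, 0.274, -0.962]]}
0.1 18.700000000000003 [[-0.943, 0.332, -0.0], [0.332, 0.943, -0.001], [-0.0, -0.001, -1.0]]
```

View pics/top0.png

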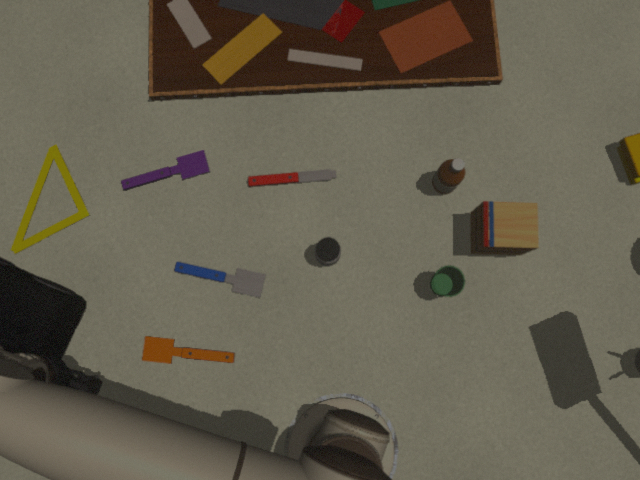

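View pics/side0.png

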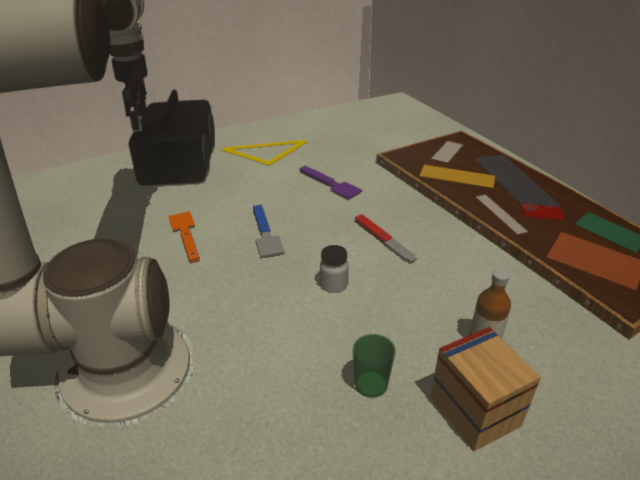

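The top view shows these scraper look-alikes: blue (200,271), purple (165,170) and orange (190,352). By the description I choose the blue one. For the spatula: red-handled at (290,178), against red items in the tray at (345,20). I choose the one at (290,178). The rack top is at (515,226) with its front stripe at x≈488, facing image-left. The bottle is at (449,178), the beaker at (447,282) and the jar at (328,250).

```bash
cat > h.py <<'E'
import numpy as np, cv2
from bench import r, gripper_to, eyes, sign_off
def ray(cal,uv):
    p=cv2.undistortPoints(np.float64(uv).reshape(-1,1,2),cal["K"],np.float64(cal["dist"])).reshape(-1,2)
    return np.c_[p,np.ones(len(p))]@np.array(cal["rotation"]).T
def plane(cal,uv,z):
    d=ray(cal,uv); e=np.array(cal["eye"]); return e+d*((z-e[2])/d[:,2])[:,None]
def proj(cal,P):
    R=np.array(cal["rotation"]); rv=cv2.Rodrigues(R.T)[0]
    return cv2.projectPoints(np.float64(P).reshape(-1,1,3),rv,-R.T@np.array(cal["eye"]),np.array(cal["K"]),np.float64(cal["dist"]))[0].reshape(-1,2)
def rect(mask):
    """largest blob -> centre, long axis ends"""
    n,l,s,c=cv2.connectedComponentsWithStats(mask.astype(np.uint8)); k=1+np.argmax(s[1:,4])
    ys,xs=np.nonzero(l==k); b=cv2.boxPoints(cv2.minAreaRect(np.float32(np.c_[xs,ys])))
    if np.linalg.norm(b[0]-b[1])>np.linalg.norm(b[1]-b[2]): b=np.roll(b,1,0)  # b0b1 short
    return (b[0]+b[1])/2,(b[2]+b[3])/2,s[k,4]
def rot(yaw):
    """tool down, closing across heading yaw (tool x along -heading)"""
    x=-np.array([np.cos(yaw),np.sin(yaw),0]); z=np.array([0,0,-1.]); return np.c_[x,np.cross(z,x),z]
E
python3 - <<'E'
from h import *
im=eyes.read_camera("top");c=eyes.get_calibration("top")
hsv=cv2.cvtColor(im,cv2.COLOR_BGR2HSV);H,S,V=cv2.split(hsv)
def win(m,x0,x1,y0,y1):
    o=np.zeros_like(m);o[y0:y1,x0:x1]=m[y0:y1,x0:x1];return o
for n,m in (("blue",win((H>100)&(H<125)&(S>120),165,270,250,310)),("red",win(((H<8)|(H>172))&(S>150),235,345,160,200)),):
    a,b,k=rect(m); P=plane(c,[a,b],12); P=P[np.argsort(-P[:,1])]; d=P[1]-P[0]
    print(n,a,b,k,P.round(1).tolist(),"len",np.linalg.norm(d).round(1),"yaw",np.arctan2(d[1],d[0]).round(4))
for n,m in (("rackred",win(((H<8)|(H>172))&(S>120),475,545,190,260)),("rackblue",win((H>100)&(H<125)&(S>80),475,545,190,260))):
    a,b,k=rect(m);P=plane(c,[a,b],122);print(n,a,b,k,P.round(1).tolist())
for n,p,z in (("jar",(328,246),85),("bottle",(458,164),160),("beaker",(452,278),90)): print(n,plane(c,[p],z).round(0))
cr=lambda x,y,w,h:cv2.resize(im[y:y+h,x:x+w],None,fx=4,fy=4,interpolation=2)
cv2.imwrite("pics/crop.png",np.vstack([cr(160,245,200,75),cr(420,150,130,70)[:, :].copy() if 0 else cr(400,190,200,75)]))
E
```

```text
blue [175.42352 266.09412] [224.02353 276.8941 ] 433 [[413.8, 388.3, 12.0], [389.7, 273.8, 12.0]] len 116.9 yaw -1.7784
red [247.82785 181.10655] [297.32785 176.60655] 445 [[618.4, 224.8, 12.0], [630.4, 107.4, 12.0]] len 118.1 yaw -1.4694
rackred [485.5 201. ] [485.5 246. ] 215 [[550.6, -310.2, 122.0], [451.0, -306.8, 122.0]]
rackblue [491. 202.] [491. 246.] 134 [[548.5, -322.2, 122.0], [451.1, -318.9, 122.0]]
jar [[454.  34.  85.]]
bottle [[ 623. -243.  160.]]
beaker [[ 384. -239.   90.]]
```

View pics/crop.png

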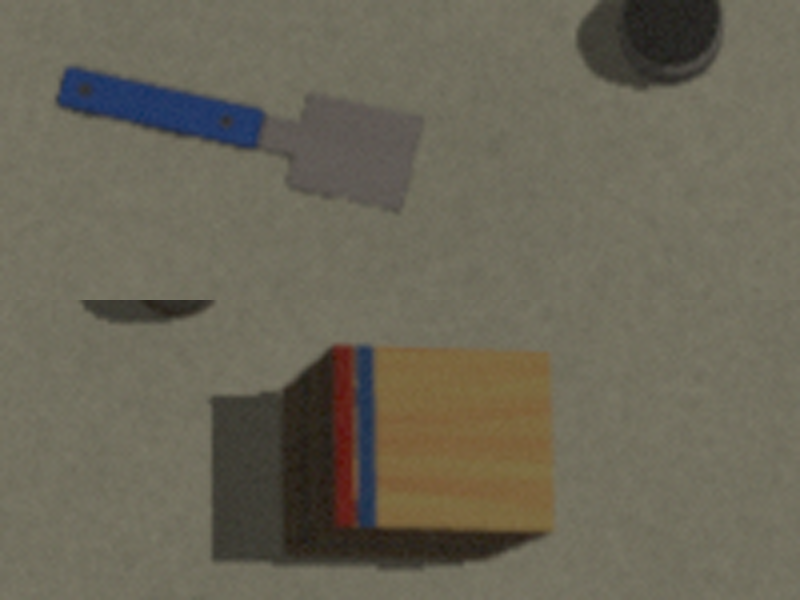

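The crop confirms it: the blue handle has a steel blade, and the rack's front edge is at column ≈484, rows 201–247. Grasping the scraper now.

```bash
cat >> h.py <<'E'
def grasp(back,front,off,ztcp=2):
    back,front=np.array(back)[:2],np.array(front)[:2]; d=front-back; yaw=np.arctan2(d[1],d[0]); u=d/np.linalg.norm(d)
    p=(back+front)/2+off*u; R=rot(yaw)
    r.goto([*p,110],R); gripper_to(0.65)
    print("contact",r.servo_line([*p,ztcp],120,contact_N=8),r.read_state()["tcp_pos"].round(1) if hasattr(r.read_state()["tcp_pos"],"round") else r.read_state()["tcp_pos"])
    gripper_to(0.0); s=r.read_state(); print("grip",s["grip_width"],s["grasp_force"],s["tcp_pos"])
    r.servo_line([*p,230],180); s=r.read_state(); print("lifted",s["grip_width"],s["grasp_force"],s["t"],np.round(s["joint_positions"],2))
E
python3 - <<'E'
from h import *
grasp([413.8,388.3],[389.7,273.8],12)
r.goto([500,-60,235],rot(-np.pi/2)); print(r.read_state()["t"])
c=eyes.get_calibration("wrist"); cv2.imwrite("pics/w1.png",eyes.read_camera("wrist")); 
import pickle; pickle.dump(c,open("w1.pkl","wb"))
E
```

```text
contact False [399.7 319.6   2.8]
grip 0.25919712434142905 60.055609345436096 [399.72341216 319.69445118   2.92648607]
lifted 0.2593902204420178 59.11526441574097 4.625 [ 0.67 -0.01  0.08  1.65 -0.    2.45]
6.0833
```

View pics/w1.png

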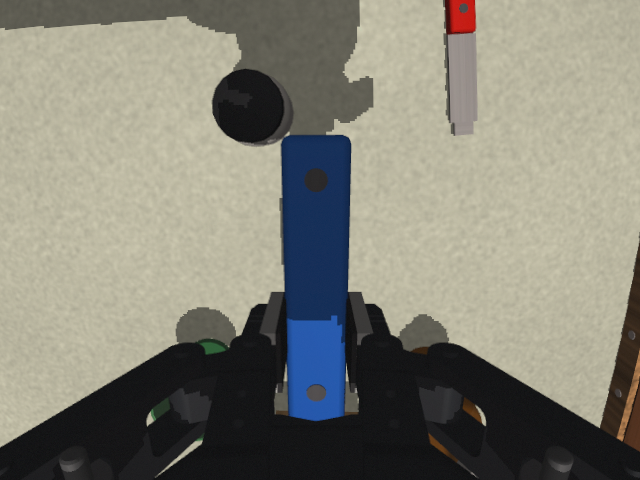

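The wrist view shows the handle centred in the fingers (column 316) and straight. Next I'll refine the rack pose from both fixed cameras, with the top-face mask back-projected to z=122.

Run:
```python
from h import *
out={}
for n,w,thr in (("top",(470,550,190,262),1),("side",(425,545,320,450),1)):
    im=cv2.imread(f"pics/{n}0.png");c=eyes.get_calibration(n)
    H,S,V=cv2.split(cv2.cvtColor(cv2.GaussianBlur(im,(3,3),0),cv2.COLOR_BGR2HSV))
    x0,x1,y0,y1=w
    m=np.zeros(H.shape,np.uint8); m[y0:y1,x0:x1]=255*((S>90)&(V>85))[y0:y1,x0:x1]
    m=cv2.morphologyEx(m,cv2.MORPH_CLOSE,np.ones((7,7)))
    k,l,s,_=cv2.connectedComponentsWithStats(m);m=(l==1+np.argmax(s[1:,4])).astype(np.uint8)
    cs=max(cv2.findContours(m,cv2.RETR_EXTERNAL,cv2.CHAIN_APPROX_NONE)[0],key=cv2.contourArea).reshape(-1,2)
    P=plane(c,cs,122)[:,:2]; (cx,cy),sz,a=cv2.minAreaRect(np.float32(P)); print(n,"centre",round(cx,1),round(cy,1),"size",np.round(sz,1),"angle deg",round(a,2))
    print(cv2.boxPoints(((cx,cy),sz,a)).round(1).tolist())
    b=proj(c,[[x,y,122] for x,y in cv2.boxPoints(((cx,cy),sz,a))]); print(b.round(1).tolist())
    v=cv2.resize(im[y0-10:y1+10,x0-10:x1+10],None,fx=4,fy=4); cv2.polylines(v,[np.int32((b-[x0-10,y0-10]+.5)*4)],1,(0,255,0)); out[n]=v
h=max(v.shape[0] for v in out.values())
v=np.hstack([np.vstack([v,np.zeros((h-v.shape[0],v.shape[1],3),np.uint8)]) for v in out.values()]);print(v.shape)
cv2.imwrite("pics/rack.png",cv2.resize(v,None,fx=min(1,800/v.shape[1]),fy=min(1,800/v.shape[1])))
```

```text
top centre 499.5 -363.9 size [117.5 100. ] angle deg 88.08
[[447.6000061035156, -420.8999938964844], [547.5, -424.29998779296875], [551.4000244140625, -306.8999938964844], [451.5, -303.5]]
[[537.5, 248.0], [536.9, 203.0], [484.0, 200.6], [484.0, 245.7]]
side centre 489.6 -391.2 size [231.4 134.4] angle deg 67.73
[[383.6000061035156, -472.79998779296875], [508.0, -523.7000122070312], [595.7000122070312, -309.6000061035156], [471.29998779296875, -258.6000061035156]]
[[474.1, 449.2], [568.9, 436.3], [510.3, 318.2], [431.6, 324.7]]
(600, 960, 3)
```

View pics/rack.png

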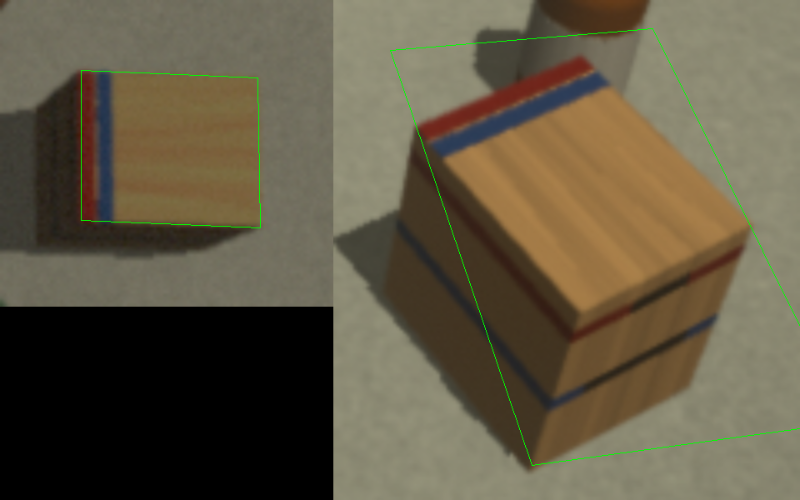

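The side crop shows the rack's stripes on the +y edge, so the front faces +y. Top-face corners in the side image: (440.4,347.5), (490.5,327.4), (540,379) and (489,406). The top-camera fit of the rack is tight. I'll cross-check it and move to pre-insert.

```bash
cat >> h.py <<'E'
F=np.array([501.4,-305.0]); YAW=-np.pi/2-0.033
U=np.array([np.cos(YAW),np.sin(YAW)]); L=np.array([-U[1],U[0]])
def at(x,y,z): return np.array([*(F+x*U+y*L),z])   # x into slot from front face
E
python3 - <<'E'
from h import *
c=eyes.get_calibration("side")
print(plane(c,[(440.4,347.5),(490.5,327.4),(540,379),(489,406)],122).round(1).tolist())
R=rot(YAW); z=49.5
r.goto(at(-180,0,235),R); r.servo_line(at(-164,0,z),180); r.hold(.2)
s=r.read_state(); print(s["t"],s["tcp_pos"],np.round(s["wrist_force"],1))
a=[]
for n,w in (("top",(385,505,190,260)),("side",(350,500,300,412))):
    im=eyes.read_camera(n); cv2.imwrite(f"pics/pre_{n}.png",im)
    a.append(cv2.resize(im[w[2]:w[3],w[0]:w[1]],None,fx=400/(w[1]-w[0]),fy=400/(w[1]-w[0]),interpolation=2))
h=max(x.shape[0] for x in a); cv2.imwrite("pics/pre.png",np.hstack([cv2.copyMakeBorder(x,0,h-x.shape[0],0,0,0) for x in a]))
E
```

```text
[[453.5, -305.8, 122.0], [551.9, -309.9, 122.0], [545.0, -429.4, 122.0], [446.2, -428.6, 122.0]]
7.8833 [ 507.31403608 -141.16735811   50.36158116] [-0.1 -0.8 -2. ]
```

View pics/pre.png

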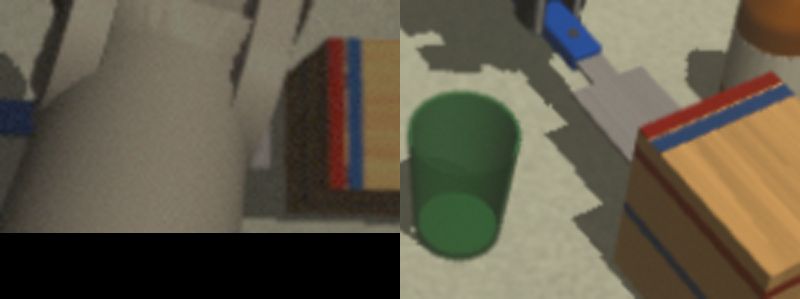

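Run:
```python
from h import *
from scipy.optimize import least_squares
loc=np.array([[0,-50],[0,50],[120,50],[120,-50]])  # front right/left.., L = left of U
L0={"top":[(484,246.5),(484,201),(538,203),(538.2,248)],"side":[(440.4,347.5),(490.5,327.4),(540,379),(489,406)]}
def pts(p,):
    f=np.array(p[:2]);u=np.array([np.cos(p[2]),np.sin(p[2])]);l=np.array([-u[1],u[0]])
    return np.c_[f+loc[:,:1]*u+loc[:,1:]*l,np.full(4,122.)]
obs={}
for n in L0:
    g=cv2.cvtColor(cv2.imread(f"pics/{n}0.png"),cv2.COLOR_BGR2GRAY)
    q=cv2.cornerSubPix(g,np.float32(L0[n]).reshape(-1,1,2),(4,4),(-1,-1),(3,50,.01)).reshape(-1,2); print(n,q.round(1).tolist()); obs[n]=q
cal={n:eyes.get_calibration(n) for n in L0}
P0=pts([501.4,-305,-1.604]);
def order(n): # match observed to predicted
    pr=proj(cal[n],P0); return obs[n][[np.argmin(np.linalg.norm(obs[n]-x,axis=1)) for x in pr]]
ob={n:order(n) for n in L0}
for S in (["top"],["side"],["top","side"]):
    f=least_squares(lambda p:np.concatenate([(proj(cal[n],pts(p))-ob[n]).ravel() for n in S]),[501.4,-305,-1.604],loss="soft_l1",x_scale=[1,1,.01])
    print(S,f.x.round(2)[:2],round(f.x[2]+np.pi/2,4),np.round(f.fun,1).tolist())
# visible blade lower edge in top image, at blade height
im=cv2.imread("pics/pre_top.png"); print(cv2.cvtColor(im,cv2.COLOR_BGR2GRAY)[232:246,462:466].tolist())
print(plane(cal["top"],[(463,240)],55.5), "expect edge",(at(-40,-28,0)),(at(-40,28,0)))
```

```text
top [[484.0, 246.5], [483.20001220703125, 200.60000610351562], [536.0999755859375, 201.60000610351562], [537.2999877929688, 247.6999969482422]]
side [[439.1000061035156, 347.70001220703125], [493.20001220703125, 330.6000061035156], [540.2999877929688, 377.20001220703125], [489.0, 406.0]]
['top'] [ 500.71 -302.92] -0.0115 [-0.6, -0.4, -0.7, 0.3, 0.5, 0.6, 0.9, -0.5]
['side'] [ 501.54 -309.24] -0.0427 [0.8, 0.8, -2.3, -2.5, 1.3, 2.3, -0.6, -0.9]
['top', 'side'] [ 501.41 -306.04] -0.0226 [0.6, -0.7, 0.9, 0.0, 2.1, 0.9, 2.0, -0.2, -0.1, -0.1, -4.1, -4.1, 0.4, -0.2, -0.4, -2.6]
[[93, 100, 102, 99], [92, 97, 103, 96], [91, 96, 103, 95], [97, 100, 102, 95], [99, 106, 103, 97], [100, 105, 103, 97], [103, 102, 101, 99], [96, 98, 96, 91], [81, 80, 84, 79], [69, 64, 67, 64], [64, 64, 67, 60], [68, 64, 65, 63], [63, 65, 65, 64], [66, 64, 66, 68]]
[[ 474.2719885  -273.50845578   55.5       ]] expect edge [ 474.73500505 -264.09794572    0.        ] [ 530.70451582 -265.94561033    0.        ]
```

The blade edge seen in the top view (x=474.3) matches the prediction (474.7). Inserting with contact guards.

Run:
```python
from h import *
R=rot(YAW); z=49
s=r.read_state(); z=49
for x in (-110,-80,-40):
    h=r.servo_line(at(x,0,z),50,rotation=R,contact_N=12); s=r.read_state(); p=s["tcp_pos"]
    print(x,h,"rack x",round((p[:2]-F)@U,1),"y",round((p[:2]-F)@L,1),"z",round(p[2],1),np.round(s["wrist_force"],1),np.round(s["ft_torque"],2),s["grip_width"],s["t"])
    if h: break
```

```text
-110 False rack x -110.2 y -0.0 z 49.0 [-0.7 -1.1 -0.8] [ 0.09  0.04 -0.01] 0.26229342919459897 9.2167
-80 False rack x -80.0 y -0.1 z 48.9 [ 0.7  0.  -1.5] [0.02 0.05 0.01] 0.26036120120039247 9.9667
-40 True rack x -49.9 y -0.5 z 48.2 [ 1.5  3.  -0.6] [ 0.67 -0.25  0.13] 0.2617482391993574 10.5833
```

Run:
```python
from h import *
R=rot(YAW)
h=r.servo_line(at(-35,0,49),25,rotation=R,contact_N=25); s=r.read_state(); p=s["tcp_pos"]
print(h,"rack x",round((p[:2]-F)@U,1),"y",round((p[:2]-F)@L,1),"z",round(p[2],1),np.round(s["wrist_force"],1),np.round(s["ft_torque"],2),s["t"])
im=eyes.read_camera("side"); cv2.imwrite("pics/ins_side.png",im)
cv2.imwrite("pics/ins.png",cv2.resize(im[270:400,400:540],None,fx=4,fy=4,interpolation=2))
```

```text
True rack x -49.9 y -0.9 z 47.6 [0.7 2.4 0.8] [ 0.31 -0.18  0.07] 10.9083
```

View pics/ins.png

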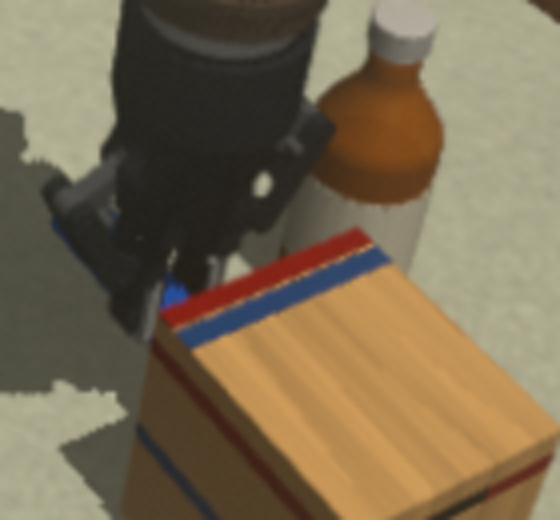

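The side view shows the handle's blue front against the rack's front edge at crop (175,293). The stop repeats at −49.9, where I expected home at −48. Releasing the scraper, checking it numerically from the top camera, then grasping the spatula.

Run:
```python
from h import *
gripper_to(0.55); s=r.read_state(); p=s["tcp_pos"]
print(np.round(p,1),s["wrist_force"])
r.servo_line([p[0],p[1],235],180)
grasp([618.4,224.8],[630.4,107.4],12)
im=eyes.read_camera("top");c=eyes.get_calibration("top"); cv2.imwrite("pics/t2.png",im)
H,S,V=cv2.split(cv2.cvtColor(im,cv2.COLOR_BGR2HSV)); m=np.zeros(H.shape,bool)
m[190:262,400:484]=((H>98)&(H<128)&(S>100))[190:262,400:484]
a,b,k=rect(m); P=plane(c,[a,b],60); d=(P[:,:2]-F); print("handle ends in rack frame",np.c_[d@U,d@L].round(1).tolist(),k)
```

```text
[ 501.9 -254.7   47.1] [0.87060253 0.05423002 0.18806815]
contact False [626.2 154.3   3. ]
grip 0.26564243961503214 61.03150963783264 [626.15757047 154.29867721   3.01277961]
lifted 0.26224882674062944 60.16958713531494 17.25 [0.24 0.33 0.45 1.7  0.   1.71]
handle ends in rack frame [[-123.1, -5.1], [-6.6, -0.2]] 474
```

Run:
```python
from h import *
R=rot(YAW); z=100
r.goto(at(-180,0,235),R); r.servo_line(at(-160,0,z),180); r.hold(.2)
for x in (-125,-80,-40):
    h=r.servo_line(at(x,0,z),50,rotation=R,contact_N=12); s=r.read_state(); p=s["tcp_pos"]
    print(x,h,"rack x",round((p[:2]-F)@U,1),"y",round((p[:2]-F)@L,1),"z",round(p[2],1),np.round(s["wrist_force"],1),np.round(s["ft_torque"],2),s["grip_width"],s["t"])
    if h: break
```

```text
-125 False rack x -125.1 y -0.1 z 99.9 [-0.8 -0.2 -0.2] [ 0.06 -0.02  0.01] 0.26066259505590844 20.4167
-80 False rack x -80.2 y -0.0 z 100.0 [0.6 0.3 0. ] [ 0.05  0.04 -0.04] 0.2614460749016341 21.4667
-40 True rack x -50.3 y -0.4 z 99.2 [0.8 3.2 0.5] [ 0.58 -0.19  0.08] 0.2631748136324962 22.075
```

Both tools stopped at the same depth. I'll release the spatula, then use the shut fingers behind both handle ends for a gentle push to confirm they're home.

Run:
```python
from h import *
R=rot(YAW)
gripper_to(0.55); p=r.read_state()["tcp_pos"]
r.servo_line([p[0],p[1],235],180); r.servo_line(at(-175,0,235),200,rotation=R); gripper_to(0.0)
r.servo_line(at(-175,0,49),180)
h=r.servo_line(at(-115,0,49),30,contact_N=15); s=r.read_state(); p=s["tcp_pos"]
print(h,"rack x",round((p[:2]-F)@U,1),"z",round(p[2],1),np.round(s["wrist_force"],1),s["t"])
h=r.servo_line(at(-110,0,49),15,contact_N=22); s=r.read_state(); p=s["tcp_pos"]
print(h,"rack x",round((p[:2]-F)@U,1),np.round(s["wrist_force"],1),s["t"])
r.servo_line(at(-190,0,49),150); r.servo_line(at(-190,0,235),200); r.goto([400,150,300],R); print(r.read_state()["t"])
o=[]
for n,w in (("top",(400,540,150,300)),("side",(340,540,240,454))):
    im=eyes.read_camera(n); cv2.imwrite(f"pics/end_{n}.png",im); o.append(cv2.resize(im[w[2]:w[3],w[0]:w[1]],(400,428),interpolation=2))
cv2.imwrite("pics/end.png",np.hstack(o))
c=eyes.get_calibration("top");im=cv2.imread("pics/end_top.png")
H,S,V=cv2.split(cv2.cvtColor(im,cv2.COLOR_BGR2HSV)); m=np.zeros(H.shape,bool)
m[190:262,400:484]=(((H<8)|(H>172))&(S>130))[190:262,400:484]
a,b,k=rect(m); P=plane(c,[a,b],111); d=(P[:,:2]-F); print("spatula handle",np.c_[d@U,d@L].round(1).tolist(),k)
```

```text
True rack x -134.2 z 48.4 [-0.7  3.9 -0.4] 27.125
True rack x -134.5 [0.2 2.2 0.2] 27.6667
30.3917
spatula handle [[-122.6, -6.4], [-3.6, -1.3]] 590
```

View pics/end.png

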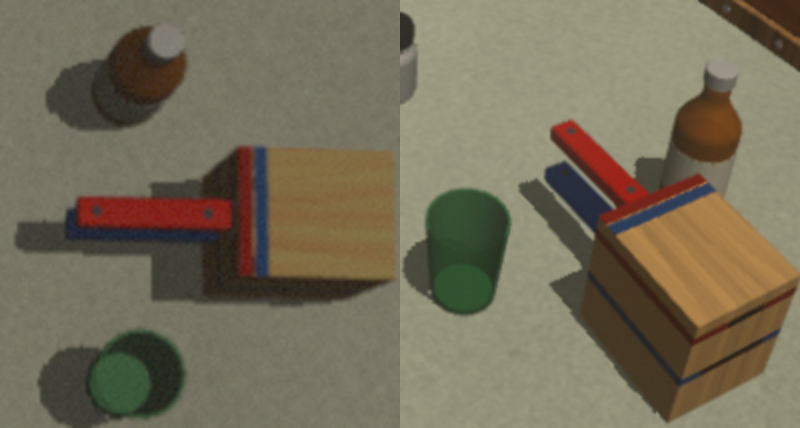

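The end view shows the red handle stacked above the blue one, both against the rack face. The handle front is at crop (232,213) and the stripe at 238, which is mostly parallax. The bottle and beaker stand undisturbed, and the shut fingers met both handle ends with no further travel.

```bash
python3 -c "
from h import *
print(sign_off())"
```

```text
the job is handed in; nothing more can be done
None
```

I put the blue scraper in the lower slot and the red spatula in the upper slot, released both, left the bottle, beaker and jar untouched, and handed the job in at about 30 s. By my measurements both are pushed home to within a few millimetres, but the sign-off gave no verdict.

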